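# Push a label plate out over the end of its ledge

## Robot

A 6-joint arm with a two-finger parallel gripper is mounted at the origin on a cart in front of the work surface, level with it; the furniture and walls round the work are solid. World frame = base frame: x ahead of the robot, y to its left, z up, the work surface at z = 0. Lengths are in m, angles in rad, forces in N, time in s.
With the tool pointing down it reaches from about 0.3 to 0.875 m from the base axis. Payload 6.4 kg.
Tool frame: the origin (TCP) lies at the very end of the fingers, on their centre line; the grasp point (between the pads) lies 19 mm behind it; z points along the fingers, y is the direction in which the jaws open and shut (so a half turn about z gives the same grasp; the last joint's range is limited). The gripper opens to 85 mm and grips with 20 to 120 N. Pads are 22 mm wide; open, the fingers measure 114 mm over their backs; the gripper's body (76 mm by 85 mm) begins 54 mm behind the grasp point. The pads swing forward as they close: fully open they stand 13 mm farther back than shut.
Start: joints at [1.059, 0.181, 1.607, -0, 1.354, -0.206], TCP at [0.173, 0.548, 0.231] pointing down, gripper open.
Joint ranges: [-2.99, 2.99], [-0.89, 2.07], [0.3, 2.58], [-1.14, 4.28], [0, 2.63], [-3.12, 3.12]. Speed limits (rad/s): [2.57, 2.57, 3.01, 3.14, 3.14, 3.14].

## Interface

Orientations are given as a unit quaternion [w, x, y, z].
In Python, from bench import * gives the robot as it stands.
- The arm moves only by the tool arm_command, never from a script. Its argument "motion" is text: rows parted by semicolons, each of 7 numbers parted by spaces: the shift along the tool's x, y, z in units of 0.2 m (1.0 is 0.2 m), then the turn, a rotation vector about the tool's x, y, z in units of 60 degrees (1.0 is 60 degrees), then the opening, from 0 (shut) to 1 (fully open). In form: tx ty tz ax ay az grip; .... A call has 1 to 10 rows; each row shifts and turns the pose as measured when the row begins, along the tool's axes as they then stand; what a row does not reach is not made up. A row lasts 1/12 s, in which the tool goes at most 41.7 mm and 7.16 degrees, less where a joint would pass 70% of its speed; a pose out of reach is approached as far as the arm can. A call with a number of a shift or a turn outside -1 to 1 is refused whole. A call with a gripper value outside its range is refused whole. The fingers move at their own pace and stop on an object; the grip force is fixed at half the most. Time passes only in rows, so rows that do not move let the fingers close. It gives the time, the measured TCP pose, the force and the opening at its end, in the units of the state.
- get_obs(): the state, without advancing time (a new reading comes with each control period).
- camera(name): name is "scene" or "side" or "wrist"; returns a dict with "img" (480x640x3 uint8, red, green, blue), "intrinsics" (3x3 intrinsics, pixels), "pose" (4x4, takes a point from camera to world coordinates); the wrist camera has in their place "mount" (4x4, takes a point from camera to tool coordinates, whose origin is the TCP and whose axes are the flange's). Camera axes: x right, y down, z forward; pixel columns grow to the right and rows downward; lengths in m; the calibration is good to about 2 mm. A picture is of the moment at which its call begins: read the wrist's pose just before it. There is no depth.
- hand_in(): hands the job in, once; it reports no verdict.
Trained networks look in the newest picture that a camera, given by its name, has taken for a name from the list of things; names that differ only in an ending like _2 or _b are one class to them, and where a whole thing is asked for, a point or a joint stands for the part that bears it (a point fixed in the world has none). Each returns a list of dicts, best first, with "conf" (0 to 1); they miss things now and then, are a little off and sometimes report something else, mostly with a low value. They report only what shows in the picture. A call takes as long as a camera call.
- search_frame(camera, target): "box" ([left, top, right, bottom] in pixels, round what is visible of it).
The state is a dict: "time_s": time; "q": joint angles; "dq": joint speeds; "joint_efforts": joint torques, N m; "eef_pos": TCP position; "eef_rot": TCP orientation; "wrist_force": force on the tool from outside, world axes, zero at the start; "torque": the same for the moment, N m; "opening": opening from 0.0 (shut) to 1.0 (fully open).
Only numpy, scipy, OpenCV 4.12 (cv2) and the standard library are available. Lean on these libraries where they do the work, as an engineer would, in place of code of your own. Each camera call takes 0.05 s, during which the arm holds its last target.

## Task

With the fingertips, push the end stop of the wooden ledge all the way back by its upright peg, away from the robot. Then push the metal plate along the ledge until about 35 mm of it sticks out past the ledge's open end, so that the next person can take it by the edge. Leave it lying flat and straight on the ledge, never lifting or tipping it, and do not disturb the stamp and the tape rolls.

Things in the scene. Friction and masses are not known exactly. Their poses are not given: they have to be found in the camera images.
- ledge: Fixed wooden ledge, 300 mm long (own y), 100 mm wide; origin on the bench under its centre, z up. Tops of its two dark steel runners are 50 mm above the bench; between them a finger channel, 44 mm wide (x -22 to +22 mm), 8 mm deep, runs its whole length. Fence on the far side (inner face x = +45 mm, top 68 mm above the bench). Open end, where the plate shall stick out: own -y (robot's right).
- ledge_end (a point): Middle of the ledge's open end at the height of the runner tops: 150 mm from the ledge's centre along its own -y, 50 mm above the bench. Axes as the ledge's.
- plate: Loose aluminium plate, 80 x 110 x 5 mm (x, y, z), about 0.12 kg, four dark screw holes; lies on the runners, its length roughly along the ledge; origin at the centre of its underside. Its rear end (own y = +55 mm) starts 35 mm or more from the ledge's other end, which is open too. It bridges the finger channel: a fingertip a few mm down in the channel meets its full rear edge. Slides at 1 N.
- plate_front (a point): Middle of the plate's leading edge (own y = -55 mm), half-way up its thickness. Axes as the plate's.
- stop (a joint): End stop, m: flat steel bar, 16 mm wide (centred at the ledge's y = -135 mm), 10 mm high, across the far runner near the open end, where it blocks the plate. Slides along the ledge's +x, away from the robot, from 0 (blocking) to 0.045 (fully back, hard limit, clear of the plate); starts at 0 to 0.006, moves at about 2 N, stays where it is left.
- stop_peg (a point): Top centre of the stop's black upright peg, 14 mm in diameter (18 mm collar at its foot), which stands from 60 to 100 mm above the bench; with the stop at 0 it is at the ledge's x = +22 mm, y = -135 mm and it moves with the stop. Push it towards the ledge's +x from the robot's side, where the space above the ledge is free.
- lot_stamp: Hand stamp with a turned wooden handle, 25 x 34 x 64 mm, standing on the bench between the robot and the ledge; origin at its underside. Leave it alone.
- tape_small: Small roll of black tape, 62 mm across, 19 mm high, lying on the bench between the robot and the ledge; origin at its underside. Leave it alone.
- tape_large: Large roll of pale tape, 104 mm across, 25 mm high, lying on the bench at the far right beyond the ledge's open end; origin at its underside. Leave it alone.

How it is judged:
On the way, in this order (a step that is already met when the one before it is completed fails the run):
1. the end stop is pushed fully back while the plate still lies where it was (within 30 mm) (value of joint stop above 0.038 m and distance of plate from where it was at the start of the episode below 0.03 m), for 0.1 s.
2. the plate's leading edge is 25 to 45 mm past the open end (y of plate_front in the frame of ledge_end between -0.045 and -0.025 m), for 0.2 s.
At the end, for the whole second after the job is handed in: The plate lies at rest, flat (within 3 degrees) on the runners, straight along the ledge (within 0.15 rad, and its centre within 20 mm of the ledge's centre line), its leading edge 25 to 45 mm past the open end; the end stop is back (joint above 0.038 m) (all of step 2 and x of plate in the frame of ledge between -0.02 and 0.02 m and z of plate in the frame of ledge_end between -0.004 and 0.004 m and angle between plate's own z axis and vertical below 0.05 rad and angle between the y axis of plate and the y axis of ledge, either way round below 0.15 rad and value of joint stop above 0.038 m and linear speed of plate below 0.01 m/s); the robot touches nothing.
It fails at once if the plate is lifted off the ledge (its underside more than 10 mm above the runners) (z of plate in the frame of ledge_end above 0.01 m).
It fails at once if the plate is tipped by more than 0.2 rad (angle between plate's own z axis and vertical above 0.2 rad).
It fails at once if the plate falls off the ledge (height (world z) of plate below 0.03 m).
It fails at once if the stamp or a tape roll is moved by more than 20 mm or the stamp is tipped over (distance of any of lot_stamp, tape_small, tape_large from where it was at the start of the episode above 0.02 m or angle between lot_stamp's own z axis and vertical above 0.6 rad).
It also fails if it takes over 51 s, if anything falls off the work surface, if the arm or the gripper's body presses on something with over 40 N, if the wrist force passes 120 N, or if a joint passes its speed limit or range.

## Working session

There is one attempt and no reset: what is moved stays moved. The work goes in short steps, Python scripts to look and compute and a tool call to move; the robot and the scene stay as the last step left them, time stands still between calls to the robot, and variables do not carry over. Pictures are saved under pics/ and viewed, and the job is handed in when it is done.

Besides the shell and the picture viewer there is one more tool, called after ">>>" as name(argument=value, ...), one argument or row to a line, values as JSON. arm_command: Moves the arm, as the interface text tells. Shifts and turns lie within -1 to 1; 1 stands for 0.2 m of shift or 60 degrees of turn. Its arguments: {"type":"object","properties":{"motion":{"type":"string"}},"required":["motion"]}

```bash
mkdir -p pics; ls
python3 - <<'E'
from bench import *
import cv2, numpy as np
np.set_printoptions(precision=4,suppress=True)
o=get_obs();print(o['time_s'],o['eef_pos'],o['eef_rot'],o['wrist_force'],o['opening'])
for c in ['scene','side']:
    d=camera(c);cv2.imwrite(f'pics/{c}0.png',d['img'][:,:,::-1]);print(c,d['intrinsics'],d['pose'])
    for t in ['ledge','plate','stop','stop_peg','lot_stamp','tape_small','tape_large']:
        print(t,[(np.round(r['box'],1),round(r['conf'],2)) for r in search_frame(c,t)][:2])
E
```

```text
pics
0.0 [0.1728 0.5478 0.2304] [-0.0003  0.1523  0.9883 -0.0008] [ 0.3541  0.379  -0.859 ] 1.0017375445259096
scene [[502.6191   0.     314.5592]
 [  0.     502.6191 227.0004]
 [  0.       0.       1.    ]] [[-0.4659 -0.4745  0.7469 -0.0735]
 [-0.8848  0.2604 -0.3865  0.367 ]
 [-0.0111 -0.8409 -0.5411  0.5568]
 [ 0.      0.      0.      1.    ]]
ledge [(array([189.7, 223.2, 379.8, 327.2]), 0.96)]
plate [(array([238.4, 256.4, 312.6, 295.5]), 0.93)]
stop [(array([344.9, 227.4, 360.4, 255.2]), 0.86)]
stop_peg [(array([343.7, 224.9, 364.4, 256.5]), 0.57)]
lot_stamp [(array([271.8, 342.6, 294.1, 385.2]), 0.79)]
tape_small []
tape_large [(array([346. , 184.2, 391.5, 213.6]), 0.98), (array([341.7, 224.8, 364.3, 257.6]), 0.63)]
side [[558.6505   0.     316.8519]
 [  0.     558.6505 239.7134]
 [  0.       0.       1.    ]] [[-0.9999 -0.0102 -0.0113  0.5462]
 [ 0.0038  0.5567 -0.8307  0.9705]
 [ 0.0147 -0.8307 -0.5566  0.709 ]
 [ 0.      0.      0.      1.    ]]
ledge [(array([270.5, 214.8, 355.2, 347.2]), 0.64)]
plate [(array([289.5, 260.8, 346.4, 303. ]), 0.88)]
stop [(array([289. , 217. , 323.4, 240. ]), 0.56)]
stop_peg [(array([288.4, 216.3, 327.8, 241. ]), 0.63)]
lot_stamp [(array([394.2, 298.5, 417.4, 331.6]), 0.54)]
tape_small [(array([370.7, 239.6, 400.1, 261.5]), 0.62)]
tape_large [(array([215.4, 198. , 257.8, 232.7]), 0.63)]
```

View pics/scene0.png

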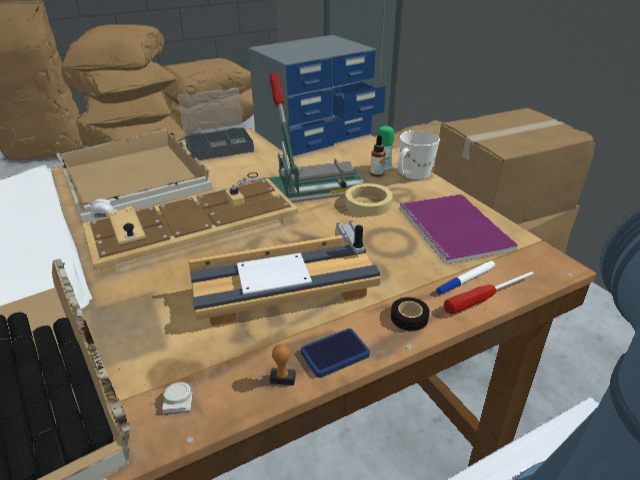

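View pics/side0.png

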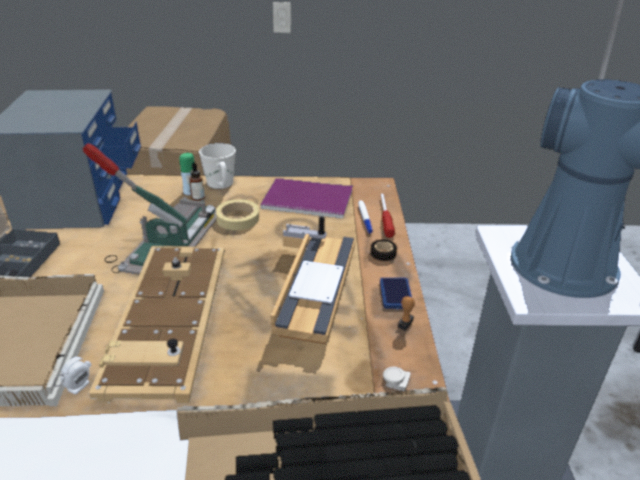

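Run:
```python
import cv2
a=cv2.imread('pics/scene0.png')[205:345,170:400];cv2.imwrite('pics/scene0c.png',cv2.resize(a,None,fx=3.4,fy=3.4,interpolation=cv2.INTER_CUBIC))
a=cv2.imread('pics/side0.png')[200:360,240:440];cv2.imwrite('pics/side0c.png',cv2.resize(a,None,fx=3.7,fy=3.7,interpolation=cv2.INTER_CUBIC))
```

```text
(no output)
```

View pics/scene0c.png

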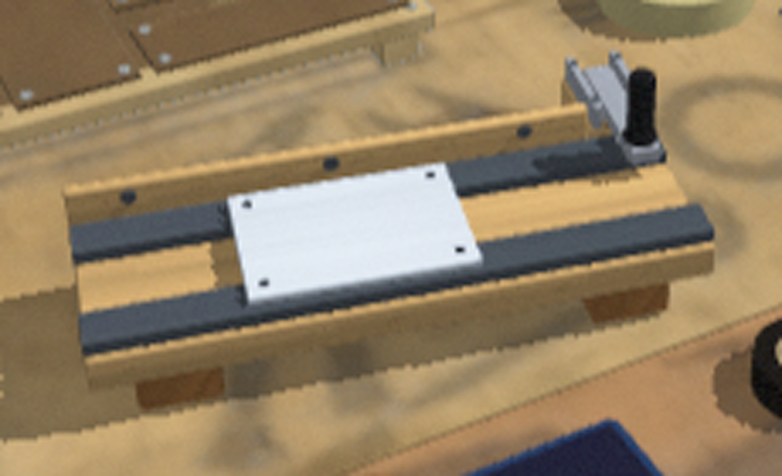

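View pics/side0c.png

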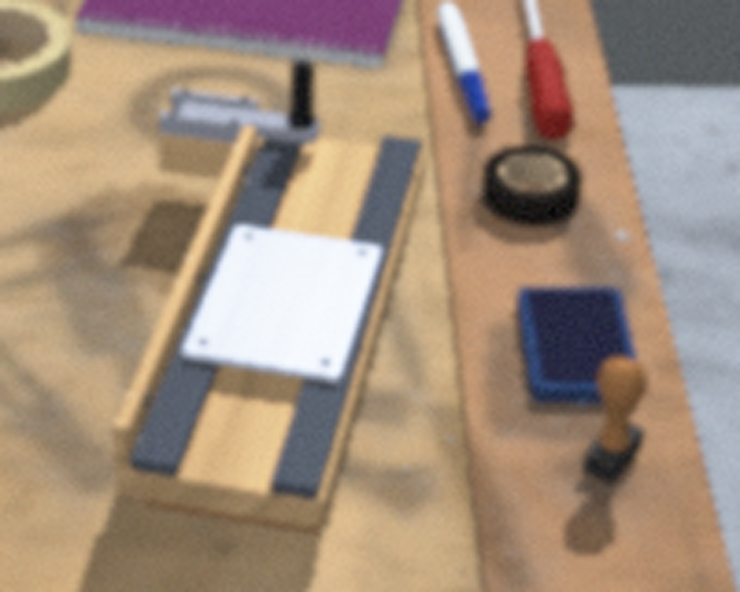

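```bash
cat > h.py <<'E'
import numpy as np, cv2
from scipy.optimize import least_squares
np.set_printoptions(precision=4,suppress=True)
CAM={'scene':(np.array([[502.6191,0,314.5592],[0,502.6191,227.0004],[0,0,1]]),np.array([[-0.4659,-0.4745,0.7469,-0.0735],[-0.8848,0.2604,-0.3865,0.367],[-0.0111,-0.8409,-0.5411,0.5568],[0,0,0,1]])),
'side':(np.array([[558.6505,0,316.8519],[0,558.6505,239.7134],[0,0,1]]),np.array([[-0.9999,-0.0102,-0.0113,0.5462],[0.0038,0.5567,-0.8307,0.9705],[0.0147,-0.8307,-0.5566,0.709],[0,0,0,1]]))}
def proj(c,P):
    K,T=CAM[c];P=np.atleast_2d(P);p=(P-T[:3,3])@T[:3,:3];return (p@K.T)[:,:2]/p[:,2:]
def l2w(q,P):
    x,y,a=q;P=np.atleast_2d(np.array(P,float));c,s=np.cos(a),np.sin(a)
    return np.c_[x+c*P[:,0]-s*P[:,1],y+s*P[:,0]+c*P[:,1],P[:,2]]
def fit(obs,q0):
    f=lambda q:np.concatenate([(proj(c,l2w(q,P))-p).ravel() for c,P,p in obs])
    r=least_squares(f,q0,loss='soft_l1');return r.x,f(r.x)
E
python3 - <<'E'
from h import *
sc=lambda *p:np.array(p)/3.4+[170,205]-0.35
sd=lambda *p:np.array(p)/3.7+[240,200]-0.35
L=[('scene',(-.022,.15,.05),sc(82,313)),('scene',(-.022,-.15,.05),sc(700,205)),('side',(-.022,.15,.05),sd(274,488)),('side',(.022,.15,.05),sd(181,468)),('side',(-.022,-.15,.05),sd(383,140))]
q,r=fit(L,[.55,.1,0]);print('ledge',q);print(r.reshape(-1,2))
pc=[(.04,.055,.055),(.04,-.055,.055),(-.04,-.055,.055),(-.04,.055,.055)]
ps=[sc(228,196),sc(444,163),sc(481,257),sc(248,299)];pd=[sd(181,355),sd(238,226),sd(381,243),sd(338,378)]
O1=[('scene',a,b) for a,b in zip(pc,ps)];O2=[('side',a,b) for a,b in zip(pc,pd)]
for O in (O1,O2,O1+O2):
    p,r=fit(O,q);print('plate',p);print(abs(r).max())
    d=p-q;c,s=np.cos(q[2]),np.sin(q[2]);print('in ledge',c*d[0]+s*d[1],-s*d[0]+c*d[1],d[2])
np.save('q.npy',q)
for c in CAM:
    im=cv2.imread(f'pics/{c}0.png');S=3.5;o=dict(scene=(170,195),side=(240,195))[c]
    im=cv2.resize(im[o[1]:o[1]+160,o[0]:o[0]+225],None,fx=S,fy=S,interpolation=cv2.INTER_CUBIC)
    def line(P,col):
        u=((proj(c,l2w(q,P))-o+.5)*S).astype(int);cv2.polylines(im,[u.reshape(-1,1,2)],False,col,1)
    for x in(-.05,-.022,.022):line([(x,.15,.05),(x,-.15,.05)],(0,0,255))
    for y in(-.15,.15):line([(-.05,y,.05),(.045,y,.05)],(0,0,255))
    line([(.045,.15,.068),(.045,-.15,.068)],(0,255,0))
    for m in(0,.006):line([(.022+m,-.135,.06),(.022+m,-.135,.1)],(0,255,255))
    cv2.imwrite(f'pics/{c}_ov.png',im)
E
```

```text
ledge [ 0.5288  0.112  -0.2162]
[[-1.645   0.7721]
 [-0.2601 -0.4142]
 [-0.1566 -1.8436]
 [ 0.0238 -0.4338]
 [ 0.5376 -1.8417]]
plate [ 0.5341  0.1298 -0.2346]
0.6224345111361345
in ledge 0.0013765977618919278 0.018577054811908328 -0.018339032668191813
plate [ 0.5338  0.1324 -0.232 ]
1.2047863071077245
in ledge 0.0005031990870137983 0.02106385167105026 -0.015787690302791202
plate [ 0.5338  0.1303 -0.234 ]
1.4913251254511124
in ledge 0.0009825378936282013 0.019022530528053243 -0.017753962434671394
```

View pics/scene_ov.png

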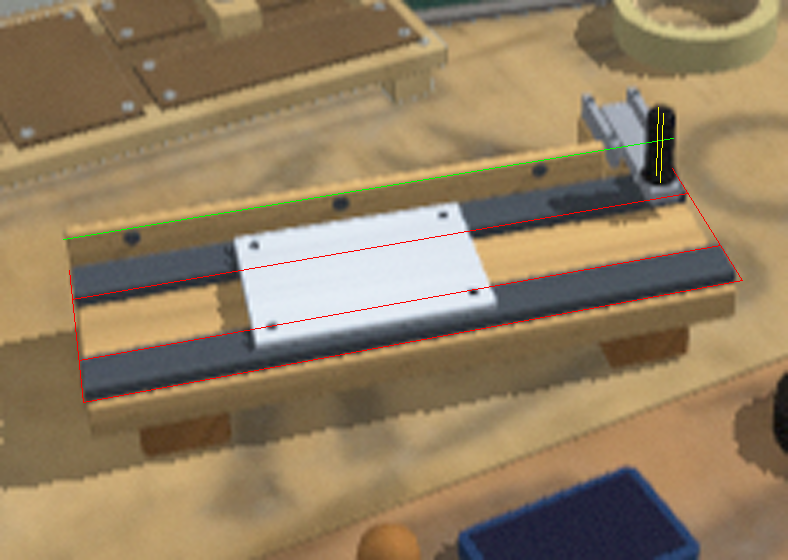

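View pics/side_ov.png

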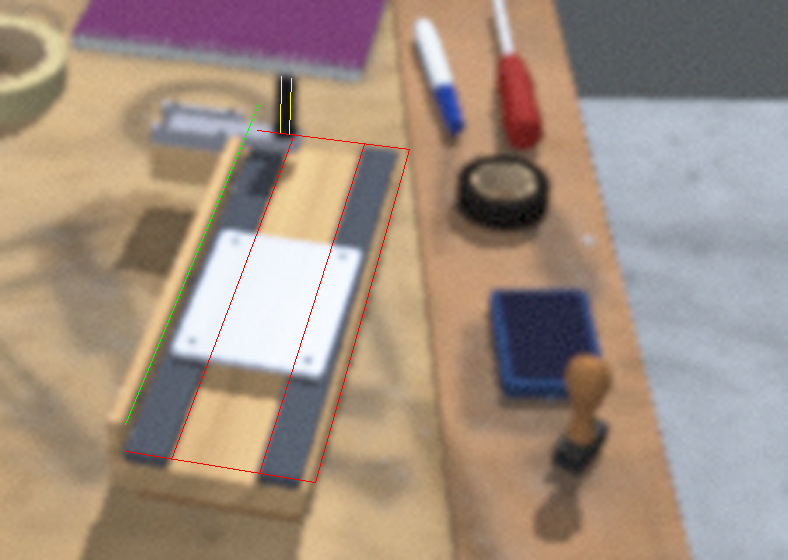

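```bash
cat >> h.py <<'E'
from scipy.spatial.transform import Rotation as R
def rot(o): w,x,y,z=o['eef_rot'];return R.from_quat([x,y,z,w])
def goto(o,q,lx,ly,z):
    t=l2w(q,[(lx,ly,z)])[0];Rm=rot(o).as_matrix()
    a=q[2];want=R.from_matrix(np.array([[-np.cos(a),-np.sin(a),0],[-np.sin(a),np.cos(a),0],[0,0,-1]]).T.T)
    want=R.from_matrix(np.c_[[-np.cos(a),-np.sin(a),0],[-np.sin(a),np.cos(a),0],[0,0,-1]])
    d=Rm.T@(t-o['eef_pos']);rv=(rot(o).inv()*want).as_rotvec()
    print('target',t,'units shift',d/.2,'turn',rv/(np.pi/3))
def inl(o,q):
    d=np.array(o['eef_pos'])-[q[0],q[1],0];c,s=np.cos(q[2]),np.sin(q[2])
    return np.array([c*d[0]+s*d[1],-s*d[0]+c*d[1],d[2]])
E
python3 - <<'E'
from h import *; from bench import *
q=np.load('q.npy');o=get_obs()
goto(o,q,-.03,.05,.23)
goto(o,q,-.03,-.135,.23)
print(camera('wrist')['mount'],camera('wrist')['intrinsics'])
E
```

```text
target [0.5102 0.1672 0.23  ] units shift [-2.181  -1.3097  0.0065] turn [ 0.     -0.     -0.0855]
target [ 0.4705 -0.0135  0.23  ] units shift [-2.2637 -2.231   0.0065] turn [ 0.     -0.     -0.0855]
[[-0.001  -0.9659 -0.2588  0.0663]
 [ 1.     -0.0009 -0.0006 -0.0002]
 [ 0.0003 -0.2588  0.9659 -0.1428]
 [ 0.      0.      0.      1.    ]] [[342.1063   0.     320.2926]
 [  0.     342.1063 238.6877]
 [  0.       0.       1.    ]]
```

>>> arm_command(
  motion="-0.15 -0.09 0 0 0 -0.0855 0; -0.17 -0.10 0 0 0 0 0; -0.17 -0.10 0 0 0 0 0; -0.17 -0.10 0 0 0 0 0; -0.17 -0.10 0 0 0 0 0; -0.17 -0.10 0 0 0 0 0; -0.17 -0.10 0 0 0 0 0; -0.17 -0.10 0 0 0 0 0; -0.17 -0.10 0 0 0 0 0; -0.17 -0.10 0 0 0 0 0",
)

```text
time_s: 1.73
eef_pos: [0.4636, 0.2771, 0.232]
eef_rot: [0.001, 0.099, 0.995, 0.003]
wrist_force: [0.3, 0.2, -0.3]
opening: 0.001
```

Run:
```python
from h import *; from bench import *
q=np.load('q.npy');o=get_obs();print(o['time_s'],inl(o,q),o['wrist_force'],o['opening'])
goto(o,q,-.03,.03,.23)
goto(o,q,-.03,-.135,.23)
```

```text
1.7333 [-0.0991  0.1474  0.232 ] [ 0.3158  0.1559 -0.2951] 0.0007862803282727735
target [0.5059 0.1477 0.23  ] units shift [-0.3342 -0.5933  0.0072] turn [0.0053 0.0008 0.018 ]
target [ 0.4705 -0.0135  0.23  ] units shift [-0.3186 -1.4181  0.0026] turn [0.0053 0.0008 0.018 ]
```

>>> arm_command(
  motion="-0.08 -0.15 0 0 0 0.018 0; -0.08 -0.15 0 0 0 0 0; -0.08 -0.15 0 0 0 0 0; -0.08 -0.14 0 0 0 0 0; 0 0 0 0 0 0 0; 0 0 0 0 0 0 0",
)

```text
time_s: 2.23
eef_pos: [0.5091, 0.1348, 0.2322]
eef_rot: [0.003, 0.113, 0.994, 0.002]
wrist_force: [-0.5, 0.8, -0.2]
opening: -0.004
```

Run:
```python
from h import *; from bench import *
q=np.load('q.npy');o=get_obs();print(o['time_s'],inl(o,q),o['wrist_force'],o['opening'])
d=camera('wrist');cv2.imwrite('pics/w1.png',d['img'][:,:,::-1])
T=np.eye(4);T[:3,:3]=rot(o).as_matrix();T[:3,3]=o['eef_pos'];np.save('w1T.npy',T@d['mount']);np.save('Kw.npy',d['intrinsics'])
goto(o,q,-.03,-.135,.23)
```

```text
2.2333 [-0.0241  0.0181  0.2322] [-0.4835  0.8387 -0.242 ] -0.004059786357494703
target [ 0.4705 -0.0135  0.23  ] units shift [ 0.0212 -0.7659  0.0068] turn [ 0.005   0.0053 -0.0105]
```

View pics/w1.png

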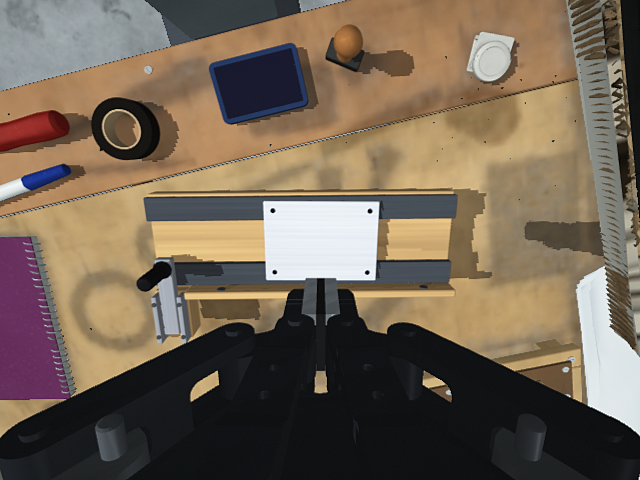

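```bash
python3 - <<'E'
from h import *
T=np.load('w1T.npy');CAM['w']=(np.load('Kw.npy'),T)
sc=lambda *p:np.array(p)/3.4+[170,205]-0.35
sd=lambda *p:np.array(p)/3.7+[240,200]-0.35
W=[('w',(-.022,.15,.05),(456.5,218)),('w',(-.022,-.15,.05),(145.5,220)),('w',(.022,.15,.05),(450,262))]
L=[('scene',(-.022,.15,.05),sc(82,313)),('scene',(-.022,-.15,.05),sc(700,205)),('side',(-.022,.15,.05),sd(274,488)),('side',(.022,.15,.05),sd(181,468)),('side',(-.022,-.15,.05),sd(383,140))]
pc=[(.04,.055,.055),(.04,-.055,.055),(-.04,-.055,.055),(-.04,.055,.055)]
P=[('w',a,b) for a,b in zip(pc,[(379,281),(265,280),(264,202),(379,202)])]
for O in(W,W+L):
    q,r=fit(O,[.53,.11,-.21]);print(q,r.reshape(-1,2).round(1).tolist())
    p,r=fit(P,q);d=p-q;c,s=np.cos(q[2]),np.sin(q[2]);print('plate',p,r.round(1),'in ledge',c*d[0]+s*d[1],-s*d[0]+c*d[1],d[2])
np.save('q.npy',q)
im=cv2.imread('pics/w1.png')
# peg top for m
for m in(0,.006,.01):print(m,proj('w',l2w(q,[(.022+m,-.135,.1),(.022+m,-.135,.06)])).round(1))
E
python3 -c "
import cv2;a=cv2.imread('pics/w1.png')[180:350,120:470];cv2.imwrite('pics/w1c.png',cv2.resize(a,None,fx=2.2,fy=2.2,interpolation=2))"
```

```text
[ 0.5286  0.1116 -0.225 ] [[-1.1, 0.6], [0.1, -0.1], [1.0, -0.5]]
plate [ 0.5332  0.1311 -0.2325] [-2.9  0.   1.4  0.8 -0.8 -0.5  1.1 -0.1] in ledge 0.00015538519863025728 0.01998585909246319 -0.007546917646384155
[ 0.5286  0.1117 -0.2227] [[-1.0, 0.2], [0.1, 0.2], [1.2, -0.8], [-1.6, 0.4], [0.1, -0.0], [-0.6, -2.0], [-0.4, -0.7], [1.1, -1.8]]
plate [ 0.5332  0.1311 -0.2325] [-2.9  0.   1.4  0.8 -0.8 -0.5  1.1 -0.1] in ledge 0.0002488052850054736 0.019906405274616665 -0.009758775453397317
0 [[141.9 282.5]
 [162.4 266.5]]
0.006 [[142.9 288.9]
 [163.2 272.3]]
0.01 [[143.6 293.2]
 [163.7 276.1]]
```

View pics/w1c.png

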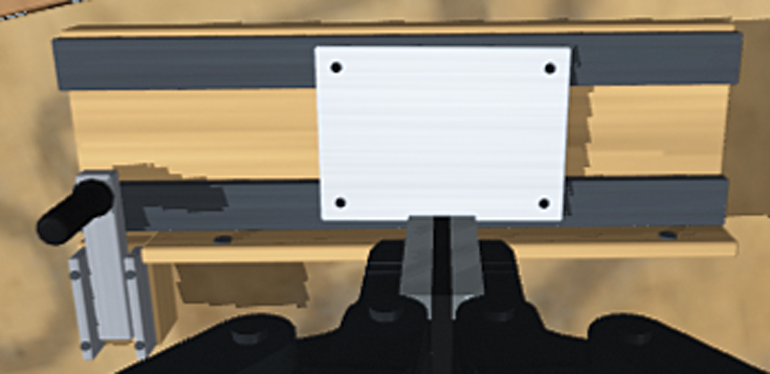

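Run:
```python
from h import *; from bench import *
q=np.load('q.npy');o=get_obs()
goto(o,q,-.025,-.135,.2)
```

```text
target [ 0.4744 -0.0144  0.2   ] units shift [ 0.0029 -0.7678  0.1575] turn [ 0.0045  0.0056 -0.0035]
```

>>> arm_command(
  motion="0 -0.15 0 0.0045 0.0056 -0.0035 0; 0 -0.15 0 0 0 0 0; 0 -0.15 0 0 0 0 0; 0 -0.15 0 0 0 0 0; 0 -0.15 0.05 0 0 0 0; 0 -0.02 0.1 0 0 0 0; 0 0 0 0 0 0 0; 0 0 0 0 0 0 0",
)

```text
time_s: 2.95
eef_pos: [0.4745, -0.0104, 0.203]
eef_rot: [0.002, 0.103, 0.995, 0.001]
wrist_force: [1.6, 0.3, -0.4]
opening: -0.002
```

Run:
```python
from h import *; from bench import *
q=np.load('q.npy');o=get_obs();print(o['time_s'],inl(o,q),o['wrist_force'])
goto(o,q,-.025,-.135,.08)
```

```text
2.95 [-0.0257 -0.1311  0.203 ] [ 1.566   0.2754 -0.376 ]
target [ 0.4744 -0.0144  0.08  ] units shift [-0.0012 -0.0212  0.6147] turn [0.0025 0.0034 0.0152]
```

>>> arm_command(
  motion="0 -0.02 0.15 0.0025 0.0034 0.0152 0; 0 0 0.15 0 0 0 0; 0 0 0.15 0 0 0 0; 0 0 0.1 0 0 0 0; 0 0 0.05 0 0 0 0; 0 0 0 0 0 0 0; 0 0 0 0 0 0 0",
)

```text
time_s: 3.53
eef_pos: [0.4811, -0.0055, 0.0866]
eef_rot: [0.006, 0.105, 0.994, 0.0]
wrist_force: [-0.3, -0.6, 0.2]
opening: 0.001
```

Run:
```python
from h import *; from bench import *
q=np.load('q.npy');o=get_obs();print(o['time_s'],inl(o,q),o['wrist_force'])
goto(o,q,-.025,-.135,.078)
goto(o,q,.047,-.135,.078)
d=camera('wrist');cv2.imwrite('pics/w2.png',d['img'][:,:,::-1])
```

```text
3.5333 [-0.0204 -0.1248  0.0866] [-0.3074 -0.6446  0.2035]
target [ 0.4744 -0.0144  0.078 ] units shift [ 0.0239 -0.0507  0.0429] turn [0.0016 0.011  0.0122]
target [ 0.5446 -0.0303  0.078 ] units shift [-0.336  -0.0553  0.047 ] turn [0.0016 0.011  0.0122]
```

View pics/w2.png

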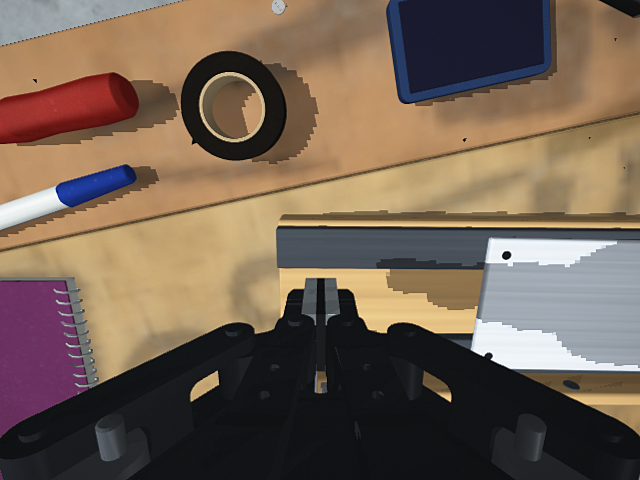

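>>> arm_command(
  motion="0.02 -0.05 0.043 0 0.01 0.012 0; 0 0 0 0 0 0 0; 0 0 0 0 0 0 0",
)

```text
time_s: 3.83
eef_pos: [0.4778, -0.0154, 0.0814]
eef_rot: [0.004, 0.111, 0.994, 0.0]
wrist_force: [-0.0, 0.3, -1.4]
opening: -0.001
```

```bash
cat > st.py <<'E'
import sys
from h import *; from bench import *
q=np.load('q.npy');o=get_obs();print(o['time_s'],inl(o,q),o['wrist_force'])
goto(o,q,*map(float,sys.argv[1:4]))
if len(sys.argv)>4:
    d=camera(sys.argv[4]);cv2.imwrite(f'pics/{sys.argv[5]}.png',d['img'][:,:,::-1])
E
python3 st.py .045 -.135 .078
```

```text
3.8333 [-0.0214 -0.1351  0.0814] [-0.0066  0.2524 -1.4348]
target [ 0.5426 -0.0299  0.078 ] units shift [-0.3319  0.0005  0.0195] turn [0.0012 0.0071 0.0006]
```

>>> arm_command(
  motion="-0.05 0 0.015 0 0.007 0 0; -0.05 0 0 0 0 0 0; -0.05 0 0 0 0 0 0; -0.05 0 0 0 0 0 0; 0 0 0 0 0 0 0",
)

```text
time_s: 4.25
eef_pos: [0.5196, -0.026, 0.0811]
eef_rot: [0.001, 0.112, 0.994, 0.001]
wrist_force: [-0.3, -0.2, 0.0]
opening: -0.005
```

```bash
python3 st.py .047 -.135 .078
```

```text
4.25 [ 0.0217 -0.1363  0.0811] [-0.3386 -0.1514  0.0063]
target [ 0.5446 -0.0303  0.078 ] units shift [-0.1265  0.0069  0.0157] turn [ 0.0013  0.0024 -0.0019]
```

>>> arm_command(
  motion="-0.05 0 0.01 0 0 0 0; -0.05 0.005 0 0 0 0 0; -0.02 0 0 0 0 0 0",
)

```text
time_s: 4.5
eef_pos: [0.5428, -0.0305, 0.0793]
eef_rot: [-0.0, 0.112, 0.994, 0.001]
wrist_force: [-1.5, 1.8, -0.0]
opening: -0.003
```

```bash
python3 st.py .049 -.135 .078 scene s2; python3 -c "
import cv2;a=cv2.imread('pics/s2.png')[150:340,180:420];cv2.imwrite('pics/s2c.png',cv2.resize(a,None,fx=3,fy=3,interpolation=2))"
```

```text
4.5 [ 0.0453 -0.1356  0.0793] [-1.5223  1.8198 -0.028 ]
target [ 0.5465 -0.0308  0.078 ] units shift [-0.0184  0.0031  0.0067] turn [ 0.0012 -0.0003 -0.0024]
```

View pics/s2c.png

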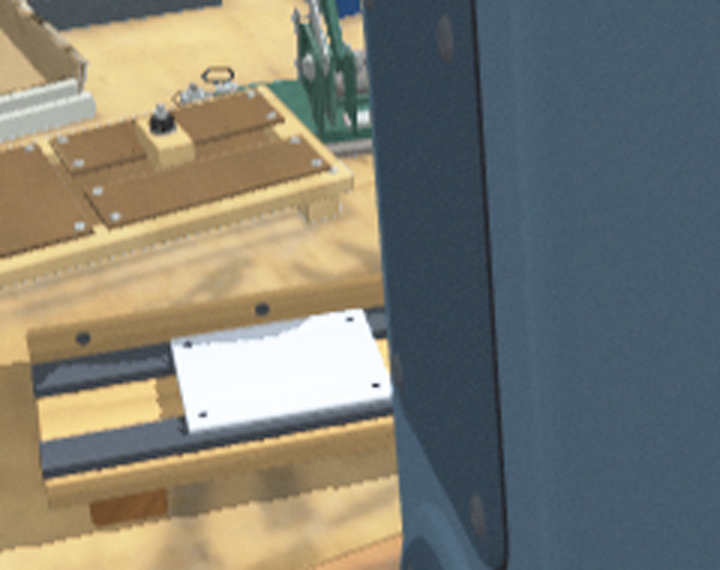

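>>> arm_command(
  motion="-0.012 0 0.003 0 0 0 0; 0 0 0 0 0 0 0",
)

```text
time_s: 4.72
eef_pos: [0.5457, -0.0312, 0.079]
eef_rot: [0.0, 0.112, 0.994, 0.001]
wrist_force: [0.6, -0.1, -0.3]
opening: 0.0
```

```bash
python3 st.py .049 -.135 .078 side d2; python3 -c "
import cv2;a=cv2.imread('pics/d2.png')[150:340,200:440];cv2.imwrite('pics/d2c.png',cv2.resize(a,None,fx=3,fy=3,interpolation=2))"
```

```text
4.7167 [ 0.0483 -0.1356  0.079 ] [ 0.6403 -0.0695 -0.3453]
target [ 0.5465 -0.0308  0.078 ] units shift [-0.0033  0.003   0.0048] turn [ 0.0013  0.0004 -0.0024]
```

View pics/d2c.png

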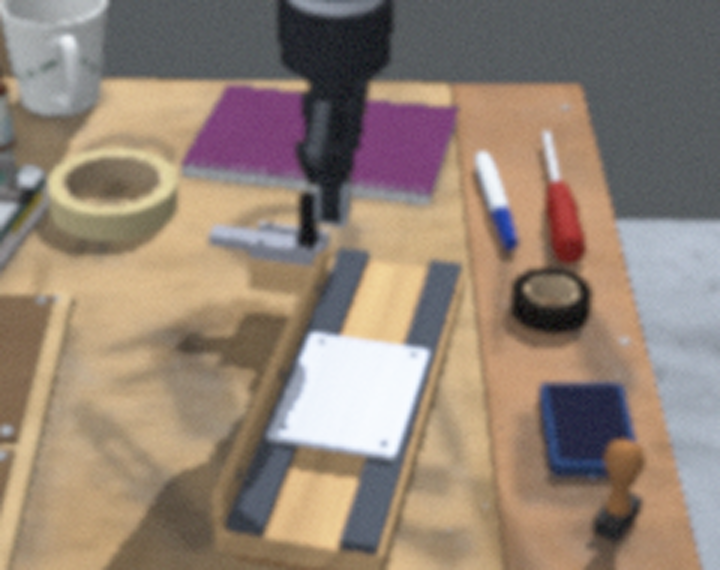

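>>> arm_command(
  motion="-0.012 0 0.003 0 0 0 0; 0 0 0 0 0 0 0",
)

```text
time_s: 4.93
eef_pos: [0.5477, -0.0315, 0.0785]
eef_rot: [0.0, 0.112, 0.994, 0.001]
wrist_force: [-0.9, -0.8, -0.4]
opening: 0.0
```

```bash
python3 st.py .049 -.135 .078
```

```text
4.9333 [ 0.0503 -0.1355  0.0785] [-0.9169 -0.8172 -0.4361]
target [ 0.5465 -0.0308  0.078 ] units shift [0.0067 0.0025 0.0027] turn [ 0.0013  0.0004 -0.0022]
```

>>> arm_command(
  motion="-0.012 0 0 0 0 0 0; -0.006 0 0 0 0 0 0",
)

```text
time_s: 5.1
eef_pos: [0.5485, -0.0315, 0.0781]
eef_rot: [-0.003, 0.112, 0.994, 0.001]
wrist_force: [-6.4, 0.5, 4.3]
opening: 0.0
```

```bash
python3 st.py .049 -.135 .078
```

```text
5.1 [ 0.0511 -0.1353  0.0781] [-6.4488  0.5426  4.2703]
target [ 0.5465 -0.0308  0.078 ] units shift [0.0103 0.0016 0.0004] turn [ 0.0013 -0.0059 -0.0017]
```

>>> arm_command(
  motion="0.08 0 0 0 -0.005 0 0; 0.12 0 -0.05 0 0 0 0; 0.02 0 -0.15 0 0 0 0; 0 0.05 -0.15 0 0 0 0; 0 0.15 -0.08 0 0 0 0; 0 0.15 0 0 0 0 0; 0 0.15 0 0 0 0 0; 0 0 0 0 0 0 0",
)

```text
time_s: 5.77
eef_pos: [0.5279, 0.078, 0.1694]
eef_rot: [0.002, 0.115, 0.993, 0.001]
wrist_force: [-0.9, -0.2, -0.6]
opening: -0.001
```

```bash
python3 st.py 0 .115 .16 scene s3;  python3 -c "
import cv2;a=cv2.imread('pics/s3.png')[150:340,180:420];cv2.imwrite('pics/s3c.png',cv2.resize(a,None,fx=3,fy=3,interpolation=2))"
```

```text
5.7667 [ 0.0068 -0.033   0.1694] [-0.8819 -0.2021 -0.6072]
target [0.554  0.2239 0.16  ] units shift [0.0398 0.7397 0.0492] turn [ 0.0031  0.0032 -0.0075]
```

View pics/s3c.png

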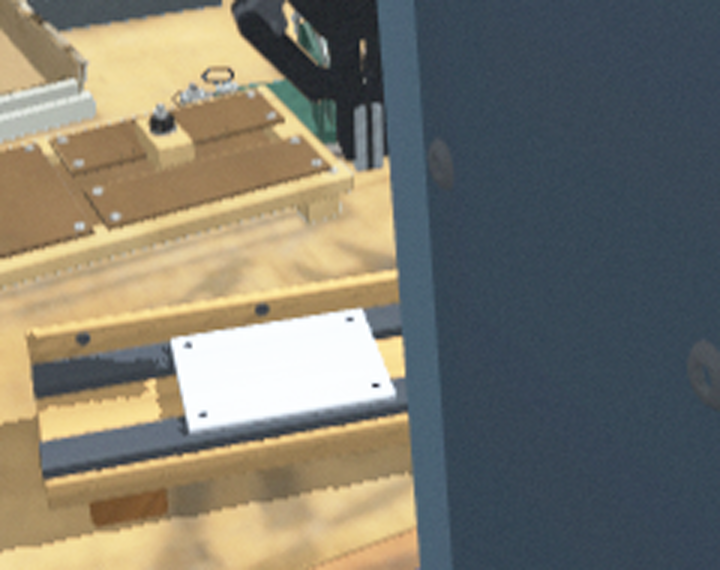

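>>> arm_command(
  motion="0.01 0.15 0 0.003 0.003 -0.0075 0; 0.01 0.15 0 0 0 0 0; 0.01 0.15 0 0 0 0 0; 0.01 0.15 0 0 0 0 0; 0 0.12 0.02 0 0 0 0; 0 0 0.02 0 0 0 0; 0 0 0 0 0 0 0",
)

```text
time_s: 6.4
eef_pos: [0.5538, 0.2181, 0.1595]
eef_rot: [0.001, 0.113, 0.994, -0.003]
wrist_force: [0.2, -0.4, -0.7]
opening: 0.002
```

```bash
python3 st.py 0 .115 .065 scene s4;  python3 st.py 0 .115 .065 wrist w4; python3 -c "
import cv2;a=cv2.imread('pics/s4.png')[150:340,180:420];cv2.imwrite('pics/s4c.png',cv2.resize(a,None,fx=3,fy=3,interpolation=2))"
```

```text
6.4 [0.0011 0.1093 0.1595] [ 0.1884 -0.3706 -0.665 ]
target [0.554  0.2239 0.065 ] units shift [0.0063 0.031  0.4723] turn [-0.0047  0.0015 -0.0029]
6.45 [0.0012 0.1091 0.1598] [ 0.5201 -0.1194 -0.5356]
target [0.554  0.2239 0.065 ] units shift [0.0067 0.0317 0.4739] turn [-0.0043  0.0016 -0.0035]
```

View pics/s4c.png

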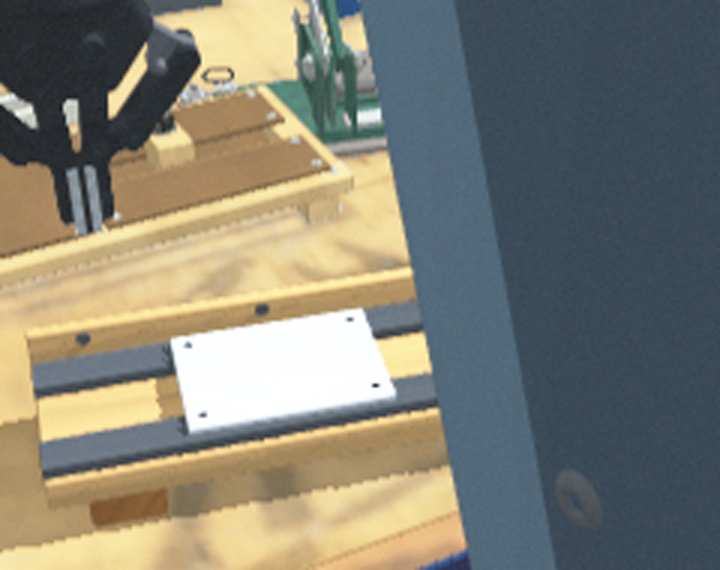

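View pics/w4.png

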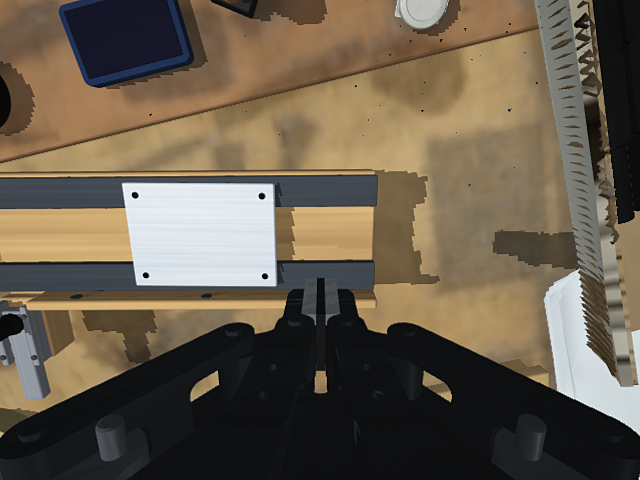

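>>> arm_command(
  motion="0.006 0.03 0.12 -0.0045 0.0015 -0.003 0; 0 0 0.15 0 0 0 0; 0 0 0.12 0 0 0 0; 0 0 0.06 0 0 0 0; 0 0 0 0 0 0 0; 0 0 0 0 0 0 0",
)

```text
time_s: 7.0
eef_pos: [0.5577, 0.2154, 0.071]
eef_rot: [0.003, 0.116, 0.993, 0.0]
wrist_force: [-0.0, 0.4, 0.4]
opening: -0.001
```

```bash
python3 st.py 0 .11 .0465
```

```text
7.0 [0.0055 0.1076 0.071 ] [-0.0187  0.3923  0.4428]
target [0.5529 0.219  0.0465] units shift [0.0286 0.0118 0.1223] turn [ 0.0008  0.0061 -0.0094]
```

>>> arm_command(
  motion="0.027 0.01 0.08 0.001 0.006 -0.0094 0; 0 0 0.03 0 0 0 0; 0 0 0 0 0 0 0; 0 0 0 0 0 0 0",
)

```text
time_s: 7.33
eef_pos: [0.5552, 0.218, 0.0508]
eef_rot: [0.002, 0.111, 0.994, 0.001]
wrist_force: [0.1, 0.9, 0.4]
opening: -0.001
```

```bash
python3 st.py 0 .095 .0465
```

```text
7.3333 [0.0025 0.1095 0.0508] [0.1349 0.8695 0.4106]
target [0.5496 0.2044 0.0465] units shift [ 0.0126 -0.0727  0.0213] turn [ 0.0016  0.0044 -0.0005]
```

>>> arm_command(
  motion="0.012 0 0.02 0.0015 0.004 0 0; 0 -0.03 0.005 0 0 0 0; 0 -0.03 0 0 0 0 0; 0 0 0 0 0 0 0",
)

```text
time_s: 7.67
eef_pos: [0.5509, 0.2067, 0.047]
eef_rot: [0.001, 0.111, 0.994, 0.0]
wrist_force: [0.5, 0.2, 0.6]
opening: 0.002
```

```bash
python3 st.py 0 -.06 .0465 wrist w5
```

```text
7.6667 [0.0008 0.0976 0.047 ] [0.5014 0.1709 0.6385]
target [0.5153 0.0532 0.0465] units shift [ 0.005  -0.7878  0.0017] turn [0.0009 0.0026 0.0011]
```

View pics/w5.png

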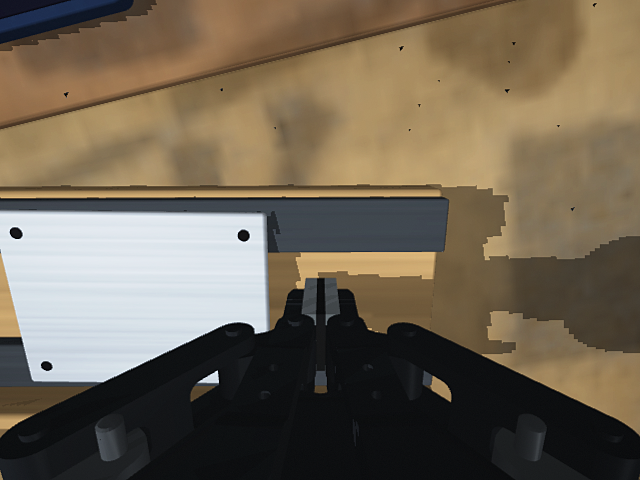

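>>> arm_command(
  motion="0.003 -0.04 0 0.001 0.0025 0.001 0; 0 -0.04 0 0 0 0 0; 0 -0.04 0 0 0 0 0; 0 -0.04 0 0 0 0 0; 0 -0.04 0 0 0 0 0",
)

```text
time_s: 8.13
eef_pos: [0.5416, 0.1656, 0.048]
eef_rot: [0.001, 0.111, 0.994, 0.001]
wrist_force: [0.6, 1.1, -0.0]
opening: 0.003
```

```bash
python3 st.py 0 -.06 .0465
```

```text
8.1333 [0.0008 0.0555 0.048 ] [ 0.5724  1.1189 -0.031 ]
target [0.5153 0.0532 0.0465] units shift [ 0.0046 -0.5774  0.0066] turn [0.0013 0.0019 0.0008]
```

>>> arm_command(
  motion="0.003 -0.05 0.006 0.001 0.002 0.001 0; 0 -0.05 0.002 0 0 0 0; 0 -0.05 0.002 0 0 0 0; 0 -0.05 0.002 0 0 0 0; 0 -0.05 0.002 0 0 0 0",
)

```text
time_s: 8.55
eef_pos: [0.5311, 0.1125, 0.0473]
eef_rot: [0.003, 0.112, 0.994, 0.001]
wrist_force: [0.0, 3.4, 4.4]
opening: -0.003
```

```bash
python3 st.py 0 -.06 .0465 wrist w6
```

```text
8.55 [0.0023 0.0013 0.0473] [0.0432 3.3558 4.3776]
target [0.5153 0.0532 0.0465] units shift [ 0.0113 -0.3067  0.0028] turn [ 0.0032  0.0047 -0.0012]
```

View pics/w6.png

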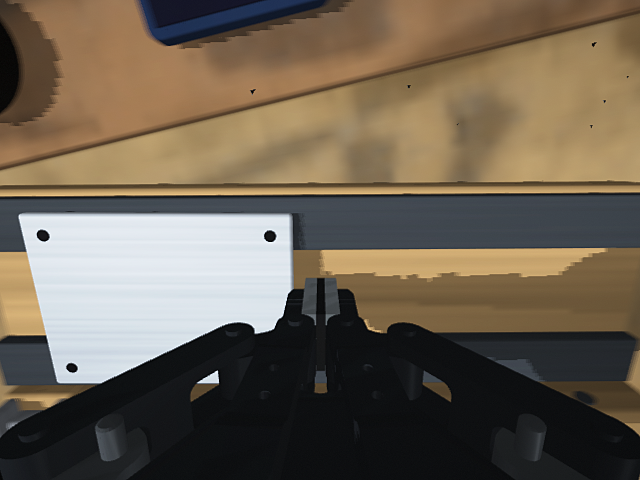

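```bash
cat > pf.py <<'E'
from h import *
def platefit(o,mount,K,q,pts):
    T=np.eye(4);T[:3,:3]=rot(o).as_matrix();T[:3,3]=o['eef_pos'];CAM['w']=(np.array(K),T@np.array(mount))
    p,r=fit([('w',a,b) for a,b in pts],q);d=p-q;c,s=np.cos(q[2]),np.sin(q[2])
    return np.array([c*d[0]+s*d[1],-s*d[0]+c*d[1],d[2]]),r
E
python3 - <<'E'
from pf import *; from bench import *
q=np.load('q.npy');o=get_obs();d=camera('wrist')
x,r=platefit(o,d['mount'],d['intrinsics'],q,[((-.04,.055,.055),(292,214)),((-.04,-.055,.055),(19,214)),((.04,-.055,.055),(57,383))])
print(x,r.round(1),'front',x[1]-.055,'rear - tcp',x[1]+.055-inl(o,q)[1], o['wrist_force'])
E
```

```text
[ 0.0014 -0.0667 -0.0057] [ 1.2  0.1 -1.8 -0.6  0.1  1.5] front -0.12165455420721663 rear - tcp -0.011225831447725371 [ 0.029  -0.4876  0.5949]
```

>>> arm_command(
  motion="0.008 -0.05 -0.002 0.003 0.004 -0.001 0; 0 -0.05 0.001 0 0 0 0; 0 -0.05 0.001 0 0 0 0; 0 -0.05 0.001 0 0 0 0; 0 0 0 0 0 0 0",
)

```text
time_s: 9.07
eef_pos: [0.5185, 0.0695, 0.0462]
eef_rot: [-0.001, 0.111, 0.994, -0.001]
wrist_force: [0.8, -1.0, 0.1]
opening: -0.0
```

```bash
python3 st.py 0 -.062 .0475 wrist w7
```

```text
9.0667 [-0.0005 -0.0434  0.0462] [ 0.8359 -0.9574  0.094 ]
target [0.5149 0.0513 0.0475] units shift [-0.0024 -0.0928 -0.0065] turn [-0.0015 -0.002  -0.0007]
```

View pics/w7.png

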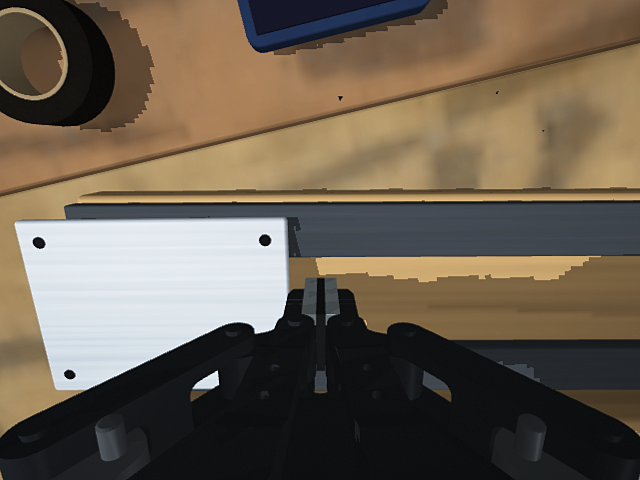

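Run:
```python
from pf import *; from bench import *
q=np.load('q.npy');o=get_obs();d=camera('wrist')
x,r=platefit(o,d['mount'],d['intrinsics'],q,[((-.04,.055,.055),(288.5,219.5)),((-.04,-.055,.055),(15,223)),((.04,-.055,.055),(55,389))])
print(x,r.round(1),'front',x[1]-.055,'rear - tcp',x[1]+.055-inl(o,q)[1])
print(proj('w',l2w(q,[(-.045,-.15,.05),(-.022,-.15,.05)])))
```

```text
[ 0.0014 -0.1105  0.005 ] [ 0.3  0.2 -0.7 -1.5  0.3  2.7] front -0.16546682787850972 rear - tcp -0.012532328489777367
[[ 59.2507 202.9882]
 [ 69.9093 256.5206]]
```

>>> arm_command(
  motion="0 -0.03 -0.004 0 0 0 0; 0 -0.03 0 0 0 0 0; 0 -0.025 0 0 0 0 0; 0 0 0 0 0 0 0",
)

```text
time_s: 9.5
eef_pos: [0.5139, 0.0532, 0.0463]
eef_rot: [-0.002, 0.111, 0.994, -0.0]
wrist_force: [-0.4, 1.0, 0.4]
opening: -0.002
```

```bash
python3 st.py 0 -.062 .0475 wrist w8
```

```text
9.5 [-0.0014 -0.0604  0.0463] [-0.4004  0.973   0.3954]
target [0.5149 0.0513 0.0475] units shift [-0.007  -0.0082 -0.0061] turn [-0.0011 -0.0036  0.0005]
```

View pics/w8.png

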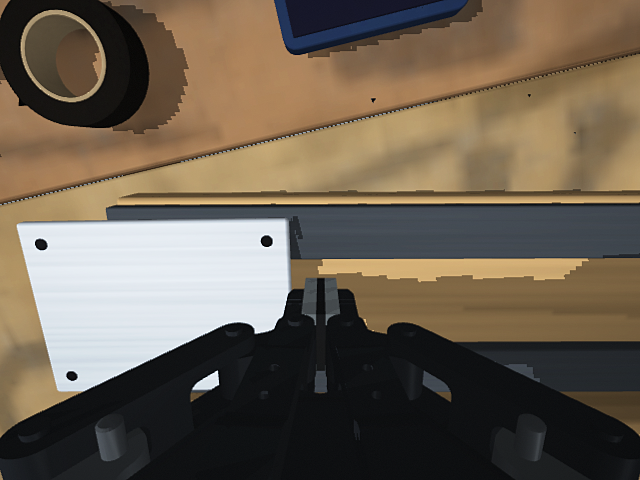

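>>> arm_command(
  motion="0 0.06 0 0 0 0 0; 0 0.06 0 0 0 0 0; 0 0.04 -0.1 0 0 0 0; 0 0 -0.15 0 0 0 0; 0 0 -0.15 0 0 0 0; 0.1 0 -0.15 0 0 0 0; 0.1 0 -0.15 0 0 0 0; 0 0 -0.1 0 0 0 0; 0 0 0 0 0 0 0",
)

```text
time_s: 10.3
eef_pos: [0.4801, 0.1047, 0.2108]
eef_rot: [-0.006, 0.109, 0.994, 0.0]
wrist_force: [1.1, -1.0, 0.8]
opening: 0.002
```

```bash
python3 st.py 0 -.062 .0475 wrist w9;python3 st.py 0 -.062 .0475 side d9; python3 -c "
import cv2;a=cv2.imread('pics/d9.png')[150:340,200:440];cv2.imwrite('pics/d9c.png',cv2.resize(a,None,fx=3,fy=3,interpolation=2))"
```

```text
10.3 [-0.0457 -0.0176  0.2108] [ 1.0512 -1.0023  0.8065]
target [0.5149 0.0513 0.0475] units shift [-0.2377 -0.2221  0.8141] turn [-0.0012 -0.0117  0.0041]
10.35 [-0.0465 -0.0176  0.2091] [0.7104 0.4622 0.9888]
target [0.5149 0.0513 0.0475] units shift [-0.2431 -0.2218  0.8048] turn [-0.0014 -0.0137  0.0042]
```

View pics/w9.png

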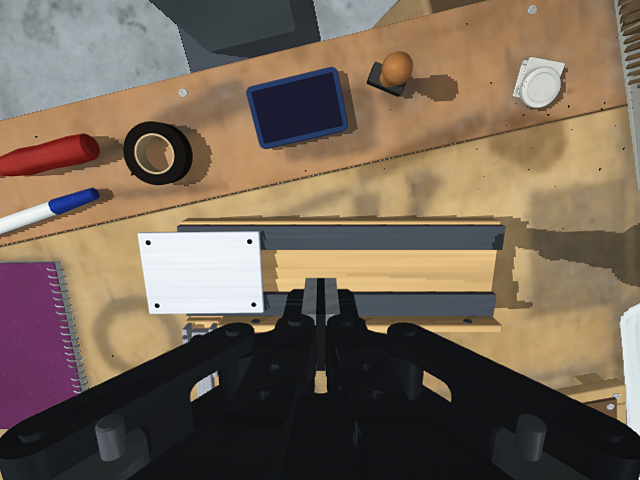

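View pics/d9c.png

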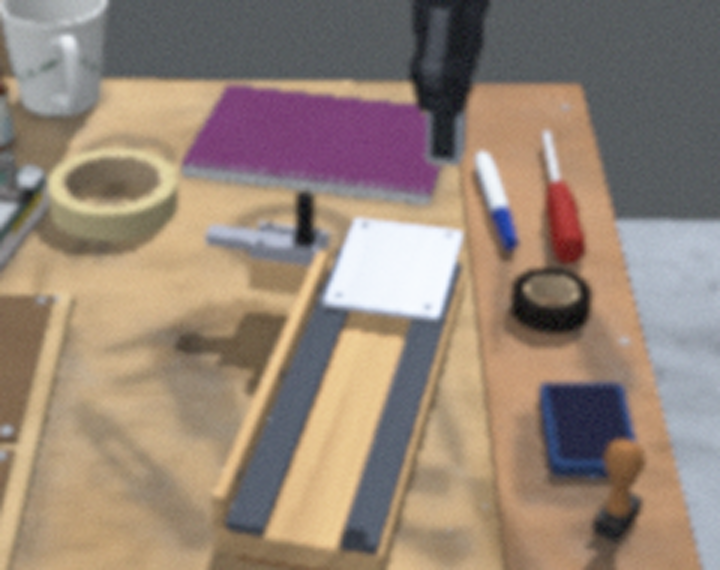

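Run:
```python
from pf import *; from bench import *
q=np.load('q.npy');o=get_obs();d=camera('wrist')
x,r=platefit(o,d['mount'],d['intrinsics'],q,[((-.04,.055,.055),(261.5,232)),((-.04,-.055,.055),(138.5,234)),((.04,-.055,.055),(147,312)),((.04,.055,.055),(263,313))])
print(x,r.round(1),'front',x[1]-.055)
L,r=fit([('w',(-.022,.15,.05),(503.5,249)),('w',(-.045,.15,.05),(504,226)),('w',(-.045,-.15,.05),(178,226))],q);print(L-q,r.round(1))
x2,_=platefit(o,d['mount'],d['intrinsics'],L,[((-.04,.055,.055),(261.5,232)),((-.04,-.055,.055),(138.5,234)),((.04,-.055,.055),(147,312)),((.04,.055,.055),(263,313))])
print('rel. refit ledge',x2,'front',x2[1]-.055)
print('peg top px',np.array([305,193])/3+[200,150])
for m in(.035,.04,.045):print(m,proj('side',l2w(q,[(.022+m,-.135,.1)])))
```

```text
[-0.0041 -0.1264 -0.012 ] [ 0.  -0.2 -1.  -4.1  0.1  0.7  0.8  1.4] front -0.18144812004468652
[-0.0034 -0.0007  0.006 ] [ 0.   1.   2.8 -0.7 -5.4  0.1]
rel. refit ledge [-0.0017 -0.1251 -0.018 ] front -0.18006010893764152
peg top px [301.6667 214.3333]
0.035 [[306.8915 214.6559]]
0.04 [[304.5746 214.3577]]
0.045 [[302.261 214.06 ]]
```

>>> arm_command(
  motion="0 0 -0.05 0 0 0 0; 0 0 0 0 0 0 0; 0 0 0 0 0 0 0",
)

```text
time_s: 10.7
eef_pos: [0.476, 0.1047, 0.212]
eef_rot: [-0.014, 0.109, 0.994, -0.001]
wrist_force: [-0.1, 0.1, 0.2]
opening: -0.001
```

```bash
python3 -c "
from bench import *
print(hand_in())"
```

```text
the job is handed in; nothing more can be done
None
```

The end stop is pushed fully back and the plate sticks out about 30–34 mm past the ledge's open end. I handed the job in at about 10.7 s, and no verdict was reported.

- **End stop:** I pushed the peg with shut fingers until the wrist force rose to about 6 N at the hard limit. The side camera afterwards put the stop at about 45 mm, and the plate had not visibly moved at that point.
- **Plate:** I pushed it along the ledge with the fingertip in the channel behind its rear edge, at a wrist force of a few newtons at most. It looks flat in the pictures. The fits put it 2–4 mm off the centre line and turned by 0.01–0.02 rad from the ledge.
- **Overhang:** The estimates disagree slightly. The finger position gives about 32 mm, the last wrist-camera fits give 30 and 31 mm, and the pixel ratio in that picture gives about 34 mm. Fitted points were up to 5 pixels off in that last picture. All of these lie inside 25–45 mm.
- **Rest of the scene:** The stamp and both tape rolls look unmoved in the last pictures, judged by eye only. The arm was clear above the ledge, with almost no force on the wrist.

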